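# Fill the stain-jar rack and slide its keeper up snug

### The arm

A 7-joint arm with a two-finger parallel gripper is mounted at the origin on the work surface. World frame = base frame: x ahead of the robot, y to its left, z up, the work surface at z = 0. Lengths are in m, angles in rad, forces in N, time in s.
With the tool pointing down it reaches from about 0.425 to 0.925 m from the base axis. Payload 6.8 kg.
Tool frame: the origin (TCP) lies on the centre line of the jaws, within the pads' length; the fingertips stand bot.tip_reach ahead of it and the grasp point (between the pads) lies 3 mm ahead of it (bot.tip_reach is the distance from the TCP to the fingertips, in m); z points along the fingers, y is the line along which they close (so a half turn about z gives the same grasp; the last joint's range is limited). The gripper opens to 85 mm and grips with 20 to 120 N. Pads are 22 mm wide; open, the fingers measure 114 mm over their backs; the gripper's body (76 mm by 85 mm) begins 54 mm behind the grasp point. The pads swing forward as they close: fully open they stand 13 mm farther back than shut.
Start: joints at [-1.336, 0.477, 0.022, 1.555, -0.011, 1.109, -0.083], TCP at [0.227, 0.636, 0.253] pointing down, gripper open.
Joint ranges: [-2.96, 2.96], [-0.34, 2.1], [-1.41, 1.46], [0.24, 2.44], [-1.37, 4.51], [0.17, 1.92], [-2.96, 2.96]. Speed limits (rad/s): [2.39, 2.39, 3.14, 3.14, 3.14, 3.14, 3.14].

### API

Orientations are given as a unit quaternion [w, x, y, z].
In Python, from station import bot gives the robot as it stands.
- The arm moves only by the tool jog_arm, never from a script. Its argument "deltas" is a list of rows, each a list of 7 numbers: the shift along the world's x, y, z in m, then the turn, a rotation vector about the world's x, y, z in rad, then the opening, from 0 (shut) to 1 (fully open). In form: [[x, y, z, rx, ry, rz, grip], ...]. A call has 1 to 10 rows; each row shifts and turns the commanded pose from where the row before left it; what a row does not reach is not made up. A row lasts 1/10 s, in which the tool goes at most 50 mm and 8.59 degrees, less where a joint would pass 70% of its speed; a pose out of reach is approached as far as the arm can. A call with a gripper value outside its range is refused whole. The fingers move at their own pace and stop on an object; "newtons" is the grip in N (left out, the last holds). Time passes only in rows, so rows that do not move let the fingers close. It gives the time, the measured TCP pose, the force, the opening and the grip force at its end, in the units of the state.
- bot.get_obs(): the state, without advancing time (a new reading comes with each control period).
- bot.read_camera(name): name is "scene" or "top" or "wrist"; returns a dict with "img" (400x640x3 uint8, red, green, blue), "K" (3x3 intrinsics, pixels), "eye" and "attitude" of the camera in the world. Camera axes: x right, y down, z forward; pixel columns grow to the right and rows downward; lengths in m; the calibration is good to about 2 mm. The wrist camera is an equidistant fisheye: a pixel r from the principal point sees the ray r / f radians off the axis. A picture is of the moment at which its call begins. There is no depth.
- bot.hand_in(): hands the job in; it is judged then, once.
The state is a dict: "t": time; "q": joint angles; "joint_vel": joint speeds; "joint_torque": joint torques, N m; "eef_pos": TCP position; "tool_rot": TCP orientation; "contact_force": force on the tool from outside, world axes, zero at the start; "torque": the same for the moment, N m; "gripper_width": opening from 0.0 (shut) to 1.0 (fully open); "grasp_force": force on a finger pad.
Only numpy, scipy, OpenCV 4.12 (cv2) and the standard library are available. Lean on these libraries where they do the work, as an engineer would, in place of code of your own. Each camera call takes 0.05 s, during which the arm holds its last target. There are 200 camera calls.

### The job

The luthier's stain-jar rack holds only its broadest jar: push the sliding keeper back to make room, then stand the two jars from the bench in the rack so that the row runs from the broadest jar at the fixed end wall to the thinnest at the keeper. Then slide the keeper up until the three upright jars are packed snug, without gaps, between it and the end wall. Set the jars down rather than dropping or tipping them, and leave the bottle, brush pot and sanding block where they stand.

Things in the scene. Friction and masses are not known exactly. Their poses are not given: they have to be found in the camera images.
- rack: Low open wooden trough fixed to the bench (world z = 0), 290 long (its y) x 78 wide (its x). Origin: centre of its underside; z up. In its frame, mm: floor top z = 10; side lips 6 thick, inner faces x = +-33, tops z = 24; the fixed end wall, 70 high, closes the -y end, inner face y = -130; the +y end is open. A track strip runs along the middle of the floor.
- keeper (a joint): Sliding keeper of the rack, in metres, growing to the rack's +y (away from the end wall). Clear row length between end wall and keeper face = 0.130 + this; travel 0 to 0.110. Starts between 0 and 0.028, too near for three jars; stays where left; friction about 1.5 N plus that of the jars it pushes. The three jar diameters sum to 160 mm, so snug is 0.030.
- keeper_face (a point): Middle of the top edge of the keeper's face towards the jars; at the rack's y = keeper, x = 0; axes as the rack's. The keeper is a dark upright wooden plate 62 wide (x), 14 thick (from this point to +y), 62 high, top 72.5 mm above the bench; on its +y side a flat foot, 40 wide, 6 thick, reaches 18 mm further. Push either face with closed fingertips.
- jar_broad: Squat jar of brown glass with a steel lid, 60 diameter x 64 high, about 260 g; lid 54 diameter, the top 16 mm. Origin: centre of its underside; z up. It starts in the rack, upright, 1 to 15 mm clear of the end wall, and stays the first of the row.
- jar_mid: Jar of the same kind, 54 diameter x 76 high, about 240 g; lid 48 diameter, the top 16 mm. Origin: centre of its underside; z up. Starts upright on the bench between robot and rack; goes in the middle of the row.
- jar_thin: Jar of the same kind, 46 diameter x 88 high, about 200 g; lid 40 diameter, the top 16 mm. Origin: centre of its underside; z up. Starts upright on the bench between robot and rack; goes in the row next to the keeper.
- bottle: Bystander: white plastic bottle, 54 diameter x 150 high, upright on the bench. Origin: centre of its underside.
- brush_pot: Bystander: white ceramic pot, 64 diameter x 85 high, with brush handles leaning out to 142 mm high and within 32 mm of the axis. Origin: centre of its underside.
- sanding_block: Bystander: cork sanding block, 60 (x) x 50 (y) x 32 high, on the bench beyond the open end of the rack. Origin: centre of its underside.

How it is judged:
On the way, in this order (a step that is already met when the one before it is completed fails the run):
1. the keeper has been drawn back far enough for three jars (value of joint keeper above 0.033 m), for 0.2 s.
2. all three jars stand in the rack between end wall and keeper (y of each of jar_broad, jar_mid, jar_thin in the frame of rack above -0.12 m and z of each of jar_broad, jar_mid, jar_thin in the frame of rack below 0.014 m and angle between each of jar_broad, jar_mid, jar_thin's own z axis and vertical below 0.1 rad and x of jar_broad in the frame of rack between -0.015 and 0.015 m and x of jar_mid in the frame of rack between -0.015 and 0.015 m and x of jar_thin in the frame of rack between -0.015 and 0.015 m and y of each of jar_broad, jar_mid, jar_thin in the frame of keeper_face below -0.015 m), for 0.2 s.
At the end, for the whole second after the job is handed in: Keeper at rest below 0.035 (snug is 0.030); the three jars still and upright (0.1 rad) on the rack floor, in the order broad, mid, thin from the end wall, each axis within 5 mm (6 mm away from the wall) of its packed place: y = -100, -43, +7 mm in the rack frame (value of joint keeper below 0.035 m and velocity of joint keeper between -0.01 and 0.01 m/s and y of jar_broad in the frame of rack between -0.105 and -0.094 m and z of each of jar_broad, jar_mid, jar_thin in the frame of rack below 0.014 m and angle between each of jar_broad, jar_mid, jar_thin's own z axis and vertical below 0.1 rad and x of jar_broad in the frame of rack between -0.015 and 0.015 m and linear speed of each of jar_broad, jar_mid, jar_thin below 0.02 m/s and y of jar_mid in the frame of rack between -0.048 and -0.037 m and x of jar_mid in the frame of rack between -0.015 and 0.015 m and y of jar_thin in the frame of rack between 0.002 and 0.013 m and x of jar_thin in the frame of rack between -0.015 and 0.015 m); the robot touches nothing.
It fails at once if the tall bottle was shoved more than 30 mm or knocked over (distance of bottle from where it was at the start of the episode above 0.03 m or angle between bottle's own z axis and vertical above 0.5 rad).
It fails at once if the brush pot was shoved more than 30 mm or knocked over (distance of brush_pot from where it was at the start of the episode above 0.03 m or angle between brush_pot's own z axis and vertical above 0.5 rad).
It fails at once if the sanding block was shoved more than 30 mm or knocked over (distance of sanding_block from where it was at the start of the episode above 0.03 m or angle between sanding_block's own z axis and vertical above 0.5 rad).
It fails at once if a jar was tipped over (angle between any of jar_broad, jar_mid, jar_thin's own z axis and vertical above 0.6 rad).
It fails at once if a jar was dropped or thrown (over 0.6 m/s with no finger on it) ((linear speed of jar_broad above 0.6 m/s and contact force between the fingers and jar_broad below 0.05 N) or (linear speed of jar_mid above 0.6 m/s and contact force between the fingers and jar_mid below 0.05 N) or (linear speed of jar_thin above 0.6 m/s and contact force between the fingers and jar_thin below 0.05 N)).
It also fails if it takes over 72 s, if anything falls off the work surface, if the arm or the gripper's body presses on something with over 40 N, if the wrist force passes 120 N, or if a joint passes its speed limit or range.

## Working session

There is one attempt and no reset: what is moved stays moved. The work goes in short steps, Python scripts to look and compute and a tool call to move; the robot and the scene stay as the last step left them, time stands still between calls to the robot, and variables do not carry over. Pictures are saved under pics/ and viewed, at most 10 in all, crops included, and the job is handed in when it is done.

Besides the shell and the picture viewer there is one more tool, called by a JSON object that holds its "method" and its "body", one argument or row to a line. jog_arm: Moves the arm, as the interface text tells. Its arguments: {"type":"object","properties":{"deltas":{"type":"array"},"newtons":{"type":"number"}},"required":["deltas"]}

```bash
mkdir -p pics; ls
cat > h.py <<'E'
import numpy as np, cv2
from station import bot
from scipy.spatial.transform import Rotation as R
def cam(n):
    d=bot.read_camera(n); return d
def save(d,f): cv2.imwrite('pics/'+f,cv2.cvtColor(d['img'],cv2.COLOR_RGB2BGR))
def rot(d):
    a=np.array(d['attitude'],float)
    return a if a.shape==(3,3) else R.from_quat(a,scalar_first=True).as_matrix()
def ray(d,u,v,fish=False):
    K=np.array(d['K']); x=(u-K[0,2])/K[0,0]; y=(v-K[1,2])/K[1,1]
    if fish:
        r=np.hypot(x,y); s=np.sinc(r/np.pi); c=np.array([x*s,y*s,np.cos(r)])
    else: c=np.array([x,y,1.])
    return np.array(d['eye']),rot(d)@c
def onz(d,u,v,z,fish=False):
    e,r=ray(d,u,v,fish); return e+r*(z-e[2])/r[2]
def px(d,p,fish=False):
    K=np.array(d['K']); c=rot(d).T@(np.array(p)-np.array(d['eye']))
    if fish:
        t=np.arctan2(np.hypot(c[0],c[1]),c[2]); q=c[:2]/max(np.hypot(c[0],c[1]),1e-9)*t
    else: q=c[:2]/c[2]
    return q*[K[0,0],K[1,1]]+K[:2,2]
E
python3 - <<'E'
from h import *
o=bot.get_obs(); print(o, bot.tip_reach)
for n in ['scene','top']:
    d=cam(n); save(d,n+'0.png'); print(n,d['K'],d['eye'],d['attitude'])
E
```

```text
pics
{'t': 0.0, 'q': array([-1.33607866,  0.4778409 ,  0.02232372,  1.55646494, -0.01151758,
        1.10930078, -0.08309142]), 'joint_vel': array([-0.0012456 , -0.00296106,  0.00067736, -0.00100389,  0.0002354 ,
        0.00018305,  0.0002653 ]), 'joint_torque': array([ 1.36510835e-04, -5.96457875e+01,  1.60839289e+00, -2.81195909e+01,
        1.25771662e-02,  9.23598156e-03,  1.15206439e-05]), 'eef_pos': array([0.22670533, 0.63519368, 0.25229232]), 'tool_rot': array([-1.01972334e-04,  1.70552683e-01,  9.85348107e-01, -9.37605058e-04]), 'contact_force': array([-1.33479685,  0.05405274, -0.38218355]), 'torque': array([-0.03850251, -0.0017931 ,  0.00371363]), 'grasp_force': 0.0, 'gripper_width': 1.0017875521936856} 0.022
scene [[449.31447609   0.         319.041688  ]
 [  0.         449.31447609 201.70144525]
 [  0.           0.           1.        ]] [ 1.21014125 -0.34674834  0.5761348 ] [-0.40450278  0.74410145  0.47223317 -0.24430794]
top [[485.58491649   0.         314.67004524]
 [  0.         485.58491649 201.60008406]
 [  0.           0.           1.        ]] [0.35585514 0.01238392 1.27892278] [-0.04828688  0.70945178 -0.7005519   0.05977938]
```

View pics/scene0.png

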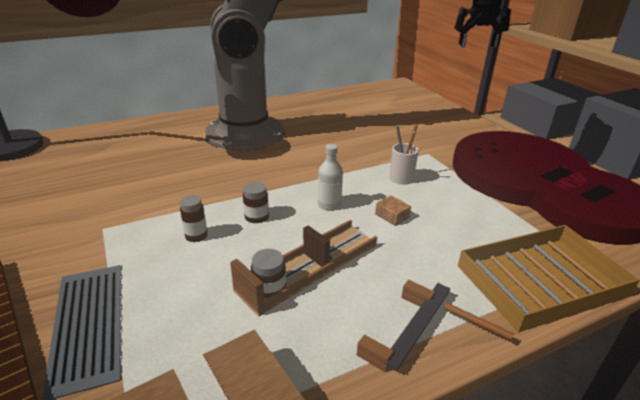

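View pics/top0.png

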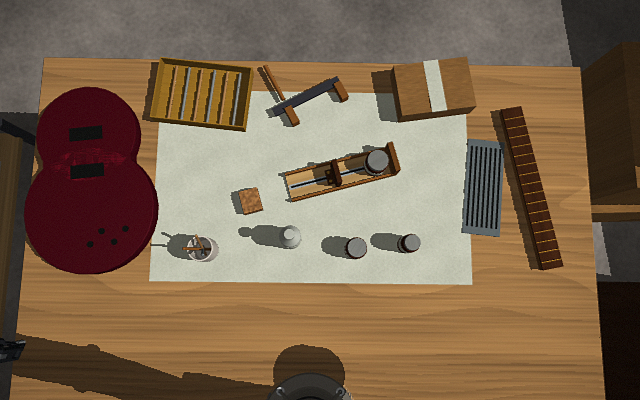

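The scene view shows the thin jar at (194,218), the mid jar at (256,202), the broad jar in the rack at (268,270), and the keeper at (318,245). In the top view the thin lid is at (409,243), the mid lid at (356,247), the broad lid at (377,162), and the rack runs from (288,188) to (393,160).

Run:
```python
from h import *
a=cv2.imread('pics/top0.png')[135:265,275:430]; cv2.imwrite('pics/topc.png',cv2.resize(a,None,fx=4.6,fy=4.6,interpolation=cv2.INTER_CUBIC))
a=cv2.imread('pics/scene0.png')[180:315,170:390]; cv2.imwrite('pics/scenec.png',cv2.resize(a,None,fx=3.6,fy=3.6,interpolation=cv2.INTER_CUBIC))
```

```text
(no output)
```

View pics/topc.png

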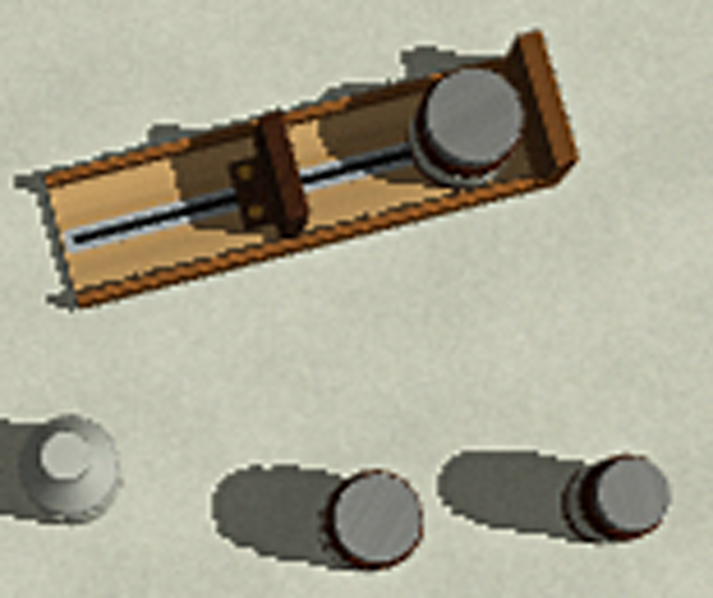

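View pics/scenec.png

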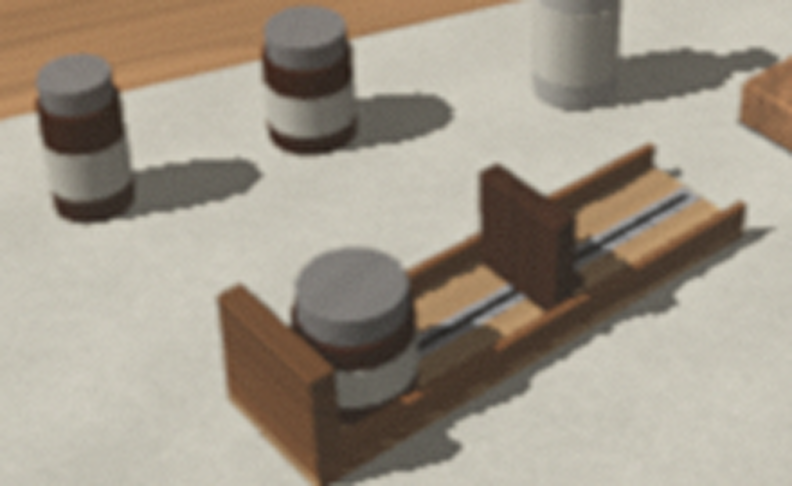

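The crops show the rack's open-end lip corners at about (46,186) and (77,306) in the top crop, and the wall top's outer edge from (542,31) to (577,158). The keeper's top face edge towards the jars runs from (284,113) to (307,230). The lids centre at (474,118), (376,517) and (629,496).

Run:
```python
from h import *
d=cam('top'); s=cam('scene')
T=lambda U,V:((U+.5)/4.6-.5+275,(V+.5)/4.6-.5+135)
S=lambda U,V:((U+.5)/3.6-.5+170,(V+.5)/3.6-.5+180)
P={}
for n,U,V,z in [('openA',46,186,.024),('openB',77,306,.024),('wallA',542,31,.07),('wallB',577,158,.07),('keepA',284,113,.0725),('keepB',307,230,.0725),('broad',474,118,.074),('mid',376,517,.076),('thin',629,496,.088),('bottle',68,453,.15)]:
    P[n]=onz(d,*T(U,V),z); print(n,P[n].round(4))
for n,U,V,z in [('broad',356,286,.074),('mid',306,36,.076),('thin',77,78,.088),('wallA',238,288,.07),('wallB',322,378,.07),('openA',652,148,.024),('openB',744,206,.024),('keepA',498,170,.0725),('keepB',561,208,.0725)]:
    print('S',n,onz(s,*S(U,V),z).round(4))
o=(P['openA']+P['openB'])/2; w=(P['wallA']+P['wallB'])/2
yv=(o-w)[:2]; print('len',np.hypot(*yv),'dir of +y',np.degrees(np.arctan2(yv[1],yv[0])), 'lip dir',np.degrees(np.arctan2(*(P['openB']-P['openA'])[[1,0]])),'width',np.hypot(*(P['openB']-P['openA'])[:2]),np.hypot(*(P['wallB']-P['wallA'])[:2]))
yd=yv/np.hypot(*yv); xd=np.array([yd[1],-yd[0]]); c=(o+w)[:2]/2; print('c',c,'yd',yd)
for k in ['keepA','keepB','broad','mid','thin','wallA','openA']:
    q=P[k][:2]-c; print(k,'rack xy',(q@xd).round(4),(q@yd).round(4))
```

```text
openA [0.6192 0.073  0.024 ]
openB [0.5499 0.054  0.024 ]
wallA [ 0.7022 -0.2048  0.07  ]
wallB [ 0.6298 -0.2233  0.07  ]
keepA [ 0.6523 -0.0603  0.0725]
keepB [ 0.5864 -0.0732  0.0725]
broad [ 0.6507 -0.1656  0.074 ]
mid [ 0.4292 -0.1106  0.076 ]
thin [ 0.4414 -0.2448  0.088 ]
bottle [0.4551 0.053  0.15  ]
S broad [ 0.6563 -0.1639  0.074 ]
S mid [ 0.4403 -0.1141  0.076 ]
S thin [ 0.449  -0.2462  0.088 ]
S wallA [ 0.6302 -0.2133  0.07  ]
S wallB [ 0.7034 -0.1975  0.07  ]
S openA [0.5582 0.0529 0.024 ]
S openB [0.6271 0.0728 0.024 ]
S keepA [ 0.5995 -0.0646  0.0725]
S keepB [ 0.6415 -0.049   0.0725]
len 0.28928918243436746 dir of +y 106.35553807221817 lip dir -164.6384093297075 width 0.07185830684090237 0.07476624003931691
c [ 0.62525594 -0.07527761] yd [-0.28159694  0.95953278]
keepA rack xy 0.0301 0.0068
keepB rack xy -0.0367 0.0129
broad rack xy -0.001 -0.0938
mid rack xy -0.198 0.0213
thin rack xy -0.2242 -0.1109
wallA rack xy 0.0374 -0.146
openA rack xy 0.0359 0.144
```

The measurements agree to within a few mm. The rack is at about (0.625,-0.075), yawed about 16°, with the keeper at about 0.010. I'll move above the gap between jar and keeper with the fingers closing.

{"method": "jog_arm", "body": {
  "deltas": [
    [0.0203,-0.0369,0,0,0,-0.0471,0],
    [0.0203,-0.0369,0,0,0,-0.0471,0],
    [0.0203,-0.0369,0,0,0,-0.0471,0],
    [0.0203,-0.0369,0,0,0,-0.0471,0],
    [0.0203,-0.0369,0,0,0,-0.0471,0],
    [0.0203,-0.0369,0,0,0,-0.0471,0],
    [0.0203,-0.0369,0,0,0,-0.0471,0],
    [0.0203,-0.0369,0,0,0,-0.0471,0],
    [0.0203,-0.0369,0,0,0,-0.0471,0],
    [0.0203,-0.0369,0,0,0,-0.0471,0]
  ],
  "newtons": 40
}}

```text
t: 1.2
eef_pos: [0.4304, 0.2651, 0.2534]
tool_rot: [-0.0, 0.397, 0.918, 0.0]
contact_force: [0.8, 0.1, 0.3]
gripper_width: 0.002
grasp_force: 0.0
```

{"method": "jog_arm", "body": {
  "deltas": [
    [0.0203,-0.0369,0,0,0,-0.0471,0],
    [0.0203,-0.0369,0,0,0,-0.0471,0],
    [0.0203,-0.0369,0,0,0,-0.0471,0],
    [0.0203,-0.0369,0,0,0,-0.0471,0],
    [0.0203,-0.0369,0,0,0,-0.0471,0],
    [0.0203,-0.0369,0,0,0,-0.0471,0],
    [0.0203,-0.0369,0,0,0,-0.0471,0],
    [0.0203,-0.0369,0,0,0,-0.0471,0],
    [0.0203,-0.0369,0,0,0,-0.0471,0],
    [0.0203,-0.0369,0,0,0,-0.0471,0]
  ]
}}

```text
t: 2.2
eef_pos: [0.6335, -0.1036, 0.2532]
tool_rot: [-0.0, 0.6, 0.8, 0.0]
contact_force: [-0.1, 0.4, -0.7]
gripper_width: -0.001
grasp_force: 0.0
```

{"method": "jog_arm", "body": {
  "deltas": [
    [0,0,0,0,0,0,0],
    [0,0,0,0,0,0,0],
    [0,0,0,0,0,0,0]
  ]
}}

```text
t: 2.5
eef_pos: [0.6326, -0.1007, 0.2529]
tool_rot: [-0.001, 0.598, 0.801, 0.0]
contact_force: [-0.2, 1.1, 0.4]
gripper_width: -0.003
grasp_force: 0.0
```

Run:
```python
from h import *
d=cam('wrist'); save(d,'w1.png'); print(d['K'],d['eye'],rot(d)); o=bot.get_obs(); print(o['t'],o['eef_pos'],R.from_quat(o['tool_rot'],scalar_first=True).as_matrix())
c=np.array([.6253,-.0753]); yd=np.array([-.2816,.9595]); xd=np.array([.9595,.2816])
W=lambda x,y,z:[*(c+x*xd+y*yd),z]
for n,p in dict(openA=W(.039,.145,.024),openB=W(-.039,.145,.024),wallA=W(.039,-.145,.07),wallB=W(-.039,-.145,.07),keepA=W(.031,.01,.0725),keepB=W(-.031,.01,.0725)).items(): print(n,px(d,p,True).round(1))
```

```text
[[309.70691629   0.         320.93970316]
 [  0.         309.70691629 199.83133432]
 [  0.           0.           1.        ]] [ 0.60963979 -0.02328983  0.37424684] [[ 9.58744985e-01  2.70321263e-01  8.79458307e-02]
 [ 2.84266191e-01 -9.10738492e-01 -2.99579927e-01]
 [-8.87170909e-04  3.12220779e-01 -9.50009157e-01]]
2.55 [ 0.63256777 -0.10039525  0.2530604 ] [[-2.84457777e-01  9.58688353e-01 -6.44390875e-04]
 [ 9.58687732e-01  2.84458353e-01  1.13032570e-03]
 [ 1.26693245e-03 -2.96239691e-04 -9.99999154e-01]]
openA [356.9  23.9]
openB [286.7  23.6]
wallA [354.5 280.9]
wallB [287.6 280.7]
keepA [353.  146.9]
keepB [289.9 146.7]
```

View pics/w1.png

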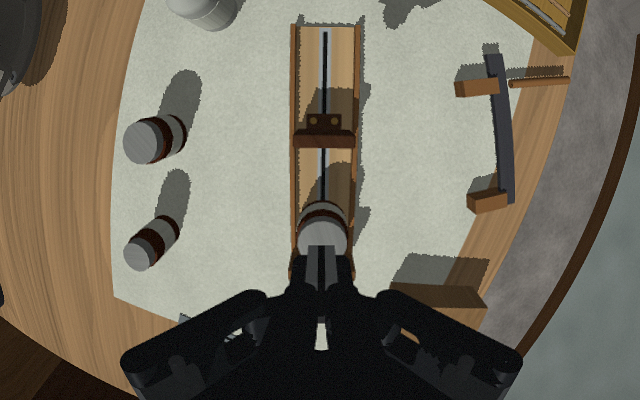

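The wrist view shows the rack upright in the picture: open-end corners at (292,25) and (362,25), the keeper top edge nearest the jars at row ~147 spanning 293–355. The mid lid is at (141,142), the thin lid at (139,254), and the broad lid at (322,240).

```bash
python3 - <<'E'
from h import *
d=cam('wrist'); 
for n,u,v,z in [('openA',362,25,.024),('openB',292,25,.024),('keepA',355.5,147,.0725),('keepB',293,147,.0725),('track1',325.5,35,.010),('track2',323.5,185,.010),('broad',322.5,240,.074),('mid',141,142,.076),('thin',139,254,.088)]:
    print(n,onz(d,u,v,z,True).round(4))
E
python3 - <<'E'
import cv2
a=cv2.imread('pics/w1.png')
b=cv2.resize(a[15:275,110:370],None,fx=2.3,fy=2.3,interpolation=cv2.INTER_CUBIC); cv2.imwrite('pics/w1c.png',b)
E
```

```text
openA [0.6277 0.0758 0.024 ]
openB [0.5533 0.0531 0.024 ]
keepA [ 0.6547 -0.0559  0.0725]
keepB [ 0.5958 -0.0735  0.0725]
track1 [0.5918 0.0546 0.01  ]
track2 [ 0.6411 -0.1187  0.01  ]
broad [ 0.6521 -0.1606  0.074 ]
mid [ 0.4312 -0.1093  0.076 ]
thin [ 0.447  -0.2407  0.088 ]
```

View pics/w1c.png

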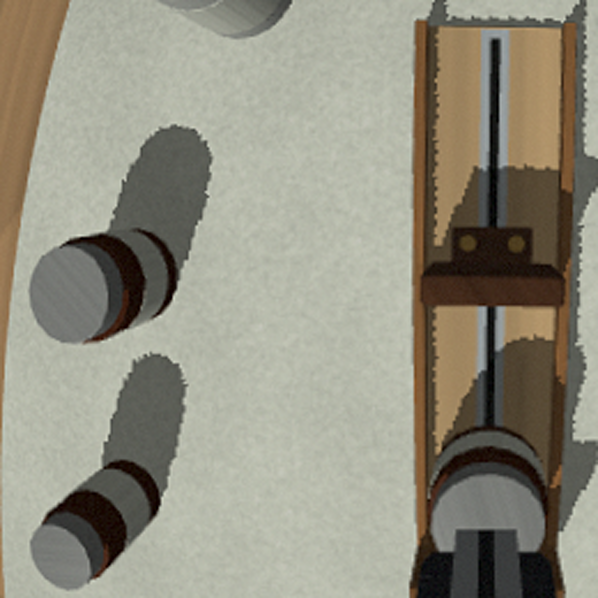

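{"method": "jog_arm", "body": {
  "deltas": [
    [0.002,0.001,-0.02,0,0,0,0],
    [0,0,-0.03,0,0,0,0],
    [0,0,-0.03,0,0,0,0],
    [0,0,-0.03,0,0,0,0],
    [0,0,-0.03,0,0,0,0],
    [0,0,-0.025,0,0,0,0],
    [0,0,-0.015,0,0,0,0],
    [0,0,-0.01,0,0,0,0],
    [0,0,0,0,0,0,0]
  ]
}}

```text
t: 3.5
eef_pos: [0.6345, -0.1006, 0.0626]
tool_rot: [-0.001, 0.599, 0.801, -0.0]
contact_force: [0.4, -0.7, -0.4]
gripper_width: 0.0
grasp_force: 0.0
```

{"method": "jog_arm", "body": {
  "deltas": [
    [-0.0014,0.0048,0,0,0,0,0],
    [-0.0027,0.0096,0,0,0,0,0],
    [-0.0027,0.0096,0,0,0,0,0],
    [-0.0027,0.0096,0,0,0,0,0],
    [-0.0027,0.0096,0,0,0,0,0],
    [-0.0027,0.0096,0,0,0,0,0],
    [-0.0027,0.0096,0,0,0,0,0],
    [-0.0027,0.0096,0,0,0,0,0],
    [-0.0027,0.0096,0,0,0,0,0],
    [-0.0014,0.0048,0,0,0,0,0]
  ]
}}

```text
t: 4.5
eef_pos: [0.6101, -0.0133, 0.0631]
tool_rot: [-0.0, 0.599, 0.801, 0.0]
contact_force: [1.0, -1.7, 0.9]
gripper_width: 0.002
grasp_force: 0.8
```

{"method": "jog_arm", "body": {
  "deltas": [
    [-0.0008,0.003,0,0,0,0,0],
    [0,0,0,0,0,0,0],
    [0,0,0,0,0,0,0]
  ]
}}

```text
t: 4.8
eef_pos: [0.6091, -0.0118, 0.063]
tool_rot: [-0.001, 0.599, 0.801, -0.0]
contact_force: [0.2, -0.1, -1.4]
gripper_width: -0.001
grasp_force: 0.0
```

{"method": "jog_arm", "body": {
  "deltas": [
    [0.002,-0.006,0.01,0,0,0,0],
    [0,0,0.04,0,0,0,0],
    [0,0,0.045,0,0,0,0],
    [0,0,0.045,0,0,0,0],
    [-0.025,-0.013,0,0,0,0,1],
    [-0.035,-0.018,0,0,0,0,1],
    [-0.035,-0.018,0,0,0,0,1],
    [-0.035,-0.018,0,0,0,0,1],
    [-0.03,-0.015,0,0,0,0,1],
    [-0.02,-0.01,0,0,0,0,1]
  ]
}}

```text
t: 5.8
eef_pos: [0.429, -0.1118, 0.2037]
tool_rot: [-0.0, 0.6, 0.8, 0.0]
contact_force: [0.6, -0.6, 1.3]
gripper_width: 0.992
grasp_force: 0.0
```

{"method": "jog_arm", "body": {
  "deltas": [
    [0,0,0,0,0,0,1],
    [0,0,0,0,0,0,1],
    [0,0,0,0,0,0,1]
  ]
}}

```text
t: 6.1
eef_pos: [0.4327, -0.1098, 0.2038]
tool_rot: [0.001, 0.599, 0.801, 0.0]
contact_force: [0.0, 0.4, -0.5]
gripper_width: 0.997
grasp_force: 0.0
```

Run:
```python
from h import *
d=cam('wrist'); save(d,'w2.png'); o=bot.get_obs(); print(o['t'],o['eef_pos'],o['gripper_width'])
for n,p in dict(midtop=[.432,-.110,.076],thintop=[.445,-.243,.088]).items(): print(n,px(d,p,True).round(1))
t=cam('top'); save(t,'t2.png')
```

```text
6.15 [ 0.43271891 -0.1096318   0.20362353] 1.0008984502765312
midtop [319.9 198.4]
thintop [295.  326.9]
```

View pics/w2.png

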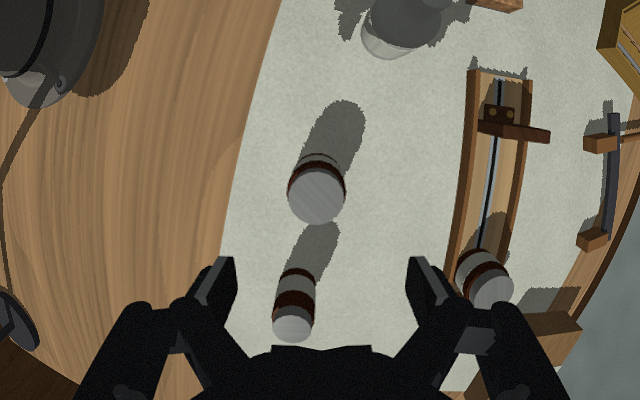

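The mid lid is at (317,195) and the thin lid at (293,323), about 3 px from the prediction. The jars are therefore at (.429,-.108) and (.4425,-.2405). The keeper now stands well back.

{"method": "jog_arm", "body": {
  "deltas": [
    [-0.003,0.002,-0.02,0,0,0,1],
    [0,0,-0.03,0,0,0,1],
    [0,0,-0.035,0,0,0,1],
    [0,0,-0.03,0,0,0,1],
    [0,0,-0.02,0,0,0,1],
    [0,0,-0.015,0,0,0,1],
    [0,0,-0.005,0,0,0,1],
    [0,0,0,0,0,0,1],
    [0,0,0,0,0,0,0.6],
    [0,0,0,0,0,0,0.5]
  ],
  "newtons": 40
}}

```text
t: 7.2
eef_pos: [0.4294, -0.1079, 0.0491]
tool_rot: [0.001, 0.599, 0.801, 0.0]
contact_force: [0.5, 0.0, 0.7]
gripper_width: 0.688
grasp_force: 0.0
```

{"method": "jog_arm", "body": {
  "deltas": [
    [0,0,0,0,0,0,0.4],
    [0,0,0,0,0,0,0.3],
    [0,0,0,0,0,0,0.3],
    [0,0,0,0,0,0,0.3]
  ]
}}

```text
t: 7.6
eef_pos: [0.429, -0.1079, 0.0492]
tool_rot: [0.0, 0.599, 0.801, 0.001]
contact_force: [-1.0, 0.1, 6.5]
gripper_width: 0.621
grasp_force: 40.9
```

{"method": "jog_arm", "body": {
  "deltas": [
    [0,0,0.01,0,0,0,0.3],
    [0,0,0.025,0,0,0,0.3],
    [0,0,0.035,0,0,0,0.3],
    [0.015,0.001,0.03,0,0,0,0.3],
    [0.03,0.002,0,0,0,0,0.3],
    [0.035,0.002,0,0,0,0,0.3],
    [0.035,0.002,0,0,0,0,0.3],
    [0.035,0.002,0,0,0,0,0.3],
    [0.03,0.0015,0,0,0,0,0.3],
    [0.015,0.0005,0,0,0,0,0.3]
  ]
}}

```text
t: 8.6
eef_pos: [0.6261, -0.0958, 0.149]
tool_rot: [0.001, 0.598, 0.801, 0.0]
contact_force: [-0.4, -0.5, -2.7]
gripper_width: 0.616
grasp_force: 43.4
```

{"method": "jog_arm", "body": {
  "deltas": [
    [0.01,0,0,0,0,0,0.3],
    [0,0,0,0,0,0,0.3],
    [0,0,0,0,0,0,0.3]
  ]
}}

```text
t: 8.9
eef_pos: [0.6325, -0.0971, 0.1483]
tool_rot: [-0.001, 0.599, 0.801, -0.0]
contact_force: [-0.7, 0.2, -3.1]
gripper_width: 0.622
grasp_force: 43.4
```

Run:
```python
from h import *
d=cam('wrist'); o=bot.get_obs(); print(o['t'],o['eef_pos'],o['gripper_width'],o['contact_force'])
c=np.array([.628,-.0755]); yd=np.array([-.274,.962]); xd=np.array([.962,.274])
W=lambda x,y,z:[*(c+x*xd+y*yd),z]
for n,p in dict(openA=W(.039,.145,.024),openB=W(-.039,.145,.024),kA=W(.031,.077,.0725),kB=W(-.031,.077,.0725),lipin1=W(.033,.03,.024),lipin2=W(-.033,.03,.024),lid=[*o['eef_pos'][:2],o['eef_pos'][2]+.027]).items(): print(n,px(d,p,True).round(1))
s=cam('scene')
a=cv2.resize(d['img'][20:300,180:460],None,fx=1.4,fy=1.4); b=cv2.resize(s['img'][150:330,210:410],None,fx=2,fy=2)
m=np.zeros((400,800,3),np.uint8); m[:392,:392]=a; m[:360,400:800]=b
save({'img':m},'w3.png')
```

```text
8.95 [ 0.63234713 -0.0971381   0.14832277] 0.6203183006540609 [ 0.82036356  0.05406778 -3.69563911]
openA [374.5  -1.1]
openB [275.4  -2.3]
kA [374.4  74.4]
kB [275.5  73.3]
lipin1 [365.1 138.2]
lipin2 [282.3 137.4]
lid [320.4 320.9]
```

View pics/w3.png

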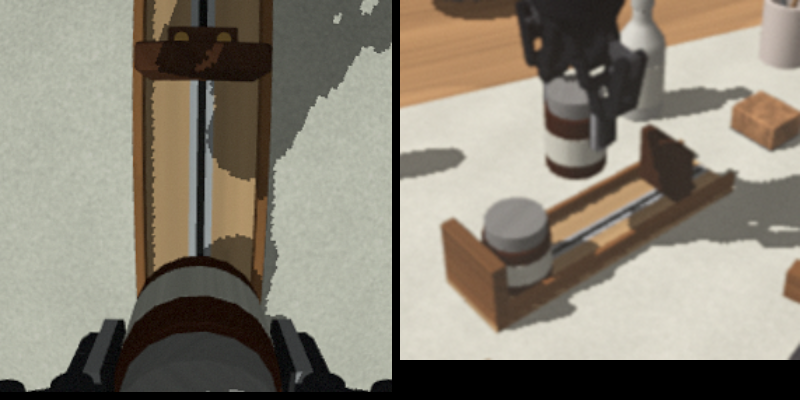

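The keeper edge is at row 77 and centred at column 325.7, as predicted (keeper about 0.075). The jar hangs about 2 mm to the left, so I'll shift it and lower it.

{"method": "jog_arm", "body": {
  "deltas": [
    [0.002,0.0005,-0.01,0,0,0,0.3],
    [0,0,-0.02,0,0,0,0.3],
    [0,0,-0.02,0,0,0,0.3],
    [0,0,-0.015,0,0,0,0.3],
    [0,0,-0.01,0,0,0,0.3],
    [0,0,-0.006,0,0,0,0.3],
    [0,0,-0.004,0,0,0,0.3],
    [0,0,-0.002,0,0,0,0.3],
    [0,0,0,0,0,0,0.3],
    [0,0,0,0,0,0,0.3]
  ]
}}

```text
t: 10.0
eef_pos: [0.6361, -0.0964, 0.0619]
tool_rot: [0.0, 0.599, 0.801, 0.0]
contact_force: [-0.3, -0.8, -3.4]
gripper_width: 0.621
grasp_force: 43.4
```

{"method": "jog_arm", "body": {
  "deltas": [
    [0,0,-0.001,0,0,0,0.3],
    [0,0,-0.001,0,0,0,0.3],
    [0,0,0,0,0,0,0.3]
  ]
}}

```text
t: 10.3
eef_pos: [0.6358, -0.0964, 0.0594]
tool_rot: [0.0, 0.599, 0.801, 0.0]
contact_force: [0.3, -0.5, -3.3]
gripper_width: 0.621
grasp_force: 43.7
```

{"method": "jog_arm", "body": {
  "deltas": [
    [0,0,-0.001,0,0,0,0.3],
    [0,0,0,0,0,0,0.3]
  ]
}}

```text
t: 10.5
eef_pos: [0.6358, -0.0964, 0.0594]
tool_rot: [-0.0, 0.599, 0.801, 0.0]
contact_force: [-3.0, 0.4, 5.2]
gripper_width: 0.619
grasp_force: 44.5
```

{"method": "jog_arm", "body": {
  "deltas": [
    [0,0,-0.0007,0,0,0,0.3],
    [0,0,0,0,0,0,0.3]
  ]
}}

```text
t: 10.7
eef_pos: [0.6358, -0.0964, 0.0593]
tool_rot: [-0.0, 0.599, 0.801, 0.001]
contact_force: [-5.9, 1.9, 11.4]
gripper_width: 0.619
grasp_force: 45.0
```

{"method": "jog_arm", "body": {
  "deltas": [
    [0,0,0.001,0,0,0,0.65],
    [0,0,0,0,0,0,0.7],
    [0,0,0,0,0,0,0.85],
    [0,0,0,0,0,0,1],
    [0,0,0,0,0,0,1],
    [0,0,0.015,0,0,0,1],
    [0,0,0.03,0,0,0,1],
    [0,0,0.045,0,0,0,1],
    [0,0,0.045,0,0,0,1],
    [0,0,0.01,0,0,0,1]
  ]
}}

```text
t: 11.7
eef_pos: [0.6385, -0.0976, 0.2104]
tool_rot: [0.004, 0.599, 0.8, 0.003]
contact_force: [0.8, -0.1, 0.7]
gripper_width: 1.003
grasp_force: 0.0
```

{"method": "jog_arm", "body": {
  "deltas": [
    [-0.016,-0.012,0,0,0,0,1],
    [-0.032,-0.024,0,0,0,0,1],
    [-0.032,-0.024,0,0,0,0,1],
    [-0.032,-0.024,0,0,0,0,1],
    [-0.032,-0.024,0,0,0,0,1],
    [-0.032,-0.024,0,0,0,0,1],
    [-0.016,-0.012,0,0,0,0,1],
    [0,0,0,0,0,0,1],
    [0,0,0,0,0,0,1]
  ]
}}

```text
t: 12.6
eef_pos: [0.4445, -0.24, 0.204]
tool_rot: [0.0, 0.599, 0.801, 0.001]
contact_force: [0.4, -0.2, -0.5]
gripper_width: 0.998
grasp_force: 0.0
```

```bash
cat >> h.py <<'E'
def lid(d,p,rad,fish=False):
    u,v=px(d,p,fish); hsv=cv2.cvtColor(d['img'],cv2.COLOR_RGB2HSV)
    m=((hsv[...,1]<40)&(hsv[...,2]>70)&(hsv[...,2]<175)).astype(np.uint8)
    m=cv2.morphologyEx(m,cv2.MORPH_OPEN,np.ones((5,5)))
    disk=np.zeros_like(m); cv2.circle(disk,(int(u),int(v)),int(rad),1,-1); m&=disk
    n,l,st,ce=cv2.connectedComponentsWithStats(m); k=1+np.argmax(st[1:,4])
    return (u,v),ce[k],st[k],onz(d,*ce[k],p[2],fish)
E
python3 - <<'E'
from h import *
o=bot.get_obs(); print(o['t'],o['eef_pos'],o['contact_force'])
d=cam('wrist'); t=cam('top'); save(t,'t3.png'); save(d,'w4.png')
print(lid(d,[.4425,-.2405,.088],45,True))
for p,r in (([.6345,-.0966,.086],14),([.652,-.162,.074],16),([.4425,-.2405,.088],14)): print(lid(t,p,r))
m=np.zeros((400,800,3),np.uint8); m[:400,:400]=d['img'][:,120:520]
m[:400,400:]=cv2.resize(cam('scene')['img'][150:350,210:410],None,fx=2,fy=2); save({'img':m},'w4c.png')
E
```

```text
12.6 [ 0.44454978 -0.23996067  0.20403287] [ 0.36940529 -0.17256582 -0.50404299]
((np.float64(318.2219755801575), np.float64(202.7907010166031)), array([315.88237656, 217.22882377]), array([ 292,  187,   55,   61, 2491], dtype=int32), array([ 0.44416596, -0.25309671,  0.088     ]))
((np.float64(351.05312657786465), np.float64(164.98511756649364)), array([352.05147059, 164.02941176]), array([344, 154,  17,  20, 272], dtype=int32), array([ 0.6370037 , -0.09911897,  0.086     ]))
((np.float64(376.2300941499699), np.float64(159.733477070484)), array([377.54380665, 159.65861027]), array([368, 150,  20,  20, 331], dtype=int32), array([ 0.65224789, -0.16536011,  0.074     ]))
((np.float64(409.58338036892064), np.float64(241.94810513792538)), array([411.00617284, 242.29012346]), array([405, 235,  13,  15, 162], dtype=int32), array([ 0.44170361, -0.24399449,  0.088     ]))
```

View pics/w4c.png

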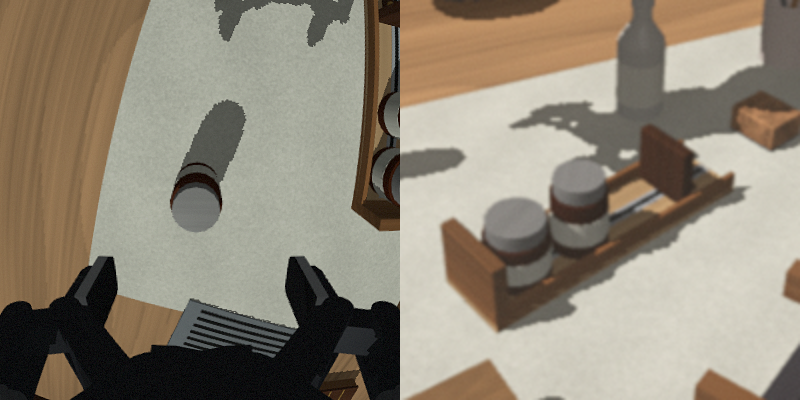

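The mid jar stands upright in the rack with a small gap to the broad one. The thin lid is at wrist pixel (316,207), so the jar is at (.4417,-.244), in agreement with the top view.

{"method": "jog_arm", "body": {
  "deltas": [
    [-0.003,-0.004,-0.02,0,0,0,1],
    [0,0,-0.03,0,0,0,1],
    [0,0,-0.03,0,0,0,1],
    [0,0,-0.03,0,0,0,1],
    [0,0,-0.02,0,0,0,1],
    [0,0,-0.015,0,0,0,1],
    [0,0,-0.005,0,0,0,1],
    [0,0,0,0,0,0,0.8],
    [0,0,0,0,0,0,0.6],
    [0,0,0,0,0,0,0.5]
  ],
  "newtons": 40
}}

```text
t: 13.75
eef_pos: [0.4415, -0.2445, 0.0545]
tool_rot: [0.001, 0.599, 0.801, 0.0]
contact_force: [-3.4, 1.1, 12.6]
gripper_width: 0.528
grasp_force: 39.3
```

{"method": "jog_arm", "body": {
  "deltas": [
    [0,0,0,0,0,0,0.4],
    [0,0,0,0,0,0,0.3],
    [0,0,0,0,0,0,0.2],
    [0,0,0,0,0,0,0.2],
    [0,0,0,0,0,0,0.2]
  ]
}}

```text
t: 14.25
eef_pos: [0.4414, -0.2445, 0.0546]
tool_rot: [0.001, 0.599, 0.801, 0.0]
contact_force: [-0.9, 0.5, 6.7]
gripper_width: 0.529
grasp_force: 41.1
```

{"method": "jog_arm", "body": {
  "deltas": [
    [0,0,0.01,0,0,0,0.2],
    [0,0,0.03,0,0,0,0.2],
    [0,0,0.04,0,0,0,0.2],
    [0.0065,0.0075,0.04,0,0,0,0.2],
    [0.02,0.023,0,0,0,0,0.2],
    [0.029,0.033,0,0,0,0,0.2],
    [0.031,0.035,0,0,0,0,0.2],
    [0.031,0.035,0,0,0,0,0.2],
    [0.029,0.033,0,0,0,0,0.2],
    [0.02,0.023,0,0,0,0,0.2]
  ]
}}

```text
t: 15.25
eef_pos: [0.6088, -0.0512, 0.174]
tool_rot: [-0.0, 0.598, 0.802, 0.001]
contact_force: [-0.4, 1.1, -1.8]
gripper_width: 0.527
grasp_force: 41.5
```

{"method": "jog_arm", "body": {
  "deltas": [
    [0.01,0.012,0,0,0,0,0.2],
    [0,0,0,0,0,0,0.2],
    [0,0,0,0,0,0,0.2]
  ]
}}

```text
t: 15.55
eef_pos: [0.616, -0.0447, 0.1736]
tool_rot: [-0.0, 0.6, 0.8, -0.001]
contact_force: [0.3, -0.6, -2.0]
gripper_width: 0.531
grasp_force: 41.6
```

Run:
```python
from h import *
o=bot.get_obs(); print(o['t'],o['eef_pos'],o['contact_force'],o['gripper_width'])
p=o['eef_pos'][:2]-[.628,-.0755]; print('rack x,y',p@[.962,.274],p@[-.274,.962])
```

```text
15.55 [ 0.615973   -0.0446676   0.17364056] [ 0.28935904 -0.61379146 -1.99833484] 0.5311270798674174
rack x,y -0.003121894997399316 0.032956168546694725
```

Lowering 109 mm with a +3 mm x, +2 mm y correction.

{"method": "jog_arm", "body": {
  "deltas": [
    [0.003,0.002,-0.01,0,0,0,0.2],
    [0,0,-0.025,0,0,0,0.2],
    [0,0,-0.025,0,0,0,0.2],
    [0,0,-0.02,0,0,0,0.2],
    [0,0,-0.012,0,0,0,0.2],
    [0,0,-0.008,0,0,0,0.2],
    [0,0,-0.005,0,0,0,0.2],
    [0,0,-0.003,0,0,0,0.2],
    [0,0,-0.001,0,0,0,0.2],
    [0,0,0,0,0,0,0.2]
  ]
}}

```text
t: 16.55
eef_pos: [0.6205, -0.0409, 0.0651]
tool_rot: [0.0, 0.599, 0.801, 0.0]
contact_force: [0.9, 0.2, -2.4]
gripper_width: 0.529
grasp_force: 41.6
```

{"method": "jog_arm", "body": {
  "deltas": [
    [0,0,-0.0005,0,0,0,0.2],
    [0,0,0,0,0,0,0.2]
  ]
}}

```text
t: 16.75
eef_pos: [0.6206, -0.0408, 0.0647]
tool_rot: [0.0, 0.599, 0.801, 0.0]
contact_force: [-0.7, 1.2, 0.9]
gripper_width: 0.529
grasp_force: 41.8
```

{"method": "jog_arm", "body": {
  "deltas": [
    [0,0,0,0,0,0,0.56],
    [0,0,0,0,0,0,0.65],
    [0,0,0,0,0,0,0.8],
    [0,0,0,0,0,0,1],
    [0,0,0,0,0,0,1],
    [0,0,0.015,0,0,0,1],
    [0,0,0.03,0,0,0,1],
    [0,0,0.045,0,0,0,1],
    [0,0,0.04,0,0,0,1],
    [0,0,0,0,0,0,1]
  ]
}}

```text
t: 17.75
eef_pos: [0.6237, -0.042, 0.2012]
tool_rot: [0.004, 0.6, 0.8, 0.004]
contact_force: [0.8, -0.1, -0.1]
gripper_width: 1.0
grasp_force: 0.0
```

{"method": "jog_arm", "body": {
  "deltas": [
    [-0.005,0.015,0,0,0,0,0],
    [-0.008,0.025,0,0,0,0,0],
    [-0.008,0.025,0,0,0,0,0],
    [-0.004,0.014,0,0,0,0,0],
    [0,0,0,0,0,0,0],
    [0,0,0,0,0,0,0],
    [0,0,0,0,0,0,0]
  ]
}}

```text
t: 18.45
eef_pos: [0.5953, 0.0365, 0.1941]
tool_rot: [0.0, 0.6, 0.8, -0.0]
contact_force: [0.7, 0.4, -0.1]
gripper_width: -0.003
grasp_force: 0.0
```

Run:
```python
from h import *
o=bot.get_obs(); print(o['t'],o['eef_pos'],o['contact_force'],o['gripper_width'])
p=o['eef_pos'][:2]-[.628,-.0755]; print('rack x,y',p@[.962,.274],p@[-.274,.962])
t=cam('top')
for p,r in (([.620,-.042,.098],13),([.637,-.099,.086],14),([.652,-.165,.074],16)):
    q=lid(t,p,r); e=q[3][:2]-[.628,-.0755]; print(q[2],e@[.962,.274],e@[-.274,.962])
```

```text
18.45 [0.59532025 0.03654242 0.19407116] [ 0.69231348  0.44042116 -0.1262239 ] -0.0030076540687750826
rack x,y -0.0007382962294799206 0.1167390572000964
[323 162  15  15 191] 0.0016584183844788238 0.03256004436189343
[344 154  17  20 272] 0.002189961448364584 -0.025188463907182247
[368 150  20  20 330] -0.0012428605331554037 -0.09314951020571238
```

{"method": "jog_arm", "body": {
  "deltas": [
    [0,0,-0.02,0,0,0,0],
    [0,0,-0.03,0,0,0,0],
    [0,0,-0.035,0,0,0,0],
    [0,0,-0.03,0,0,0,0],
    [0,0,-0.014,0,0,0,0],
    [0,0,-0.005,0,0,0,0],
    [0,0,0,0,0,0,0],
    [0.0014,-0.0048,0,0,0,0,0],
    [0.0014,-0.0048,0,0,0,0,0],
    [0.0014,-0.0048,0,0,0,0,0]
  ]
}}

```text
t: 19.5
eef_pos: [0.6002, 0.0232, 0.0612]
tool_rot: [0.001, 0.599, 0.801, 0.001]
contact_force: [0.0, 2.0, 1.9]
gripper_width: 0.001
grasp_force: 0.8
```

{"method": "jog_arm", "body": {
  "deltas": [
    [0.0011,-0.0038,0,0,0,0,0],
    [0.0011,-0.0038,0,0,0,0,0],
    [0.0011,-0.0038,0,0,0,0,0],
    [0.0011,-0.0038,0,0,0,0,0],
    [0.0011,-0.0038,0,0,0,0,0],
    [0.0011,-0.0038,0,0,0,0,0],
    [0.0011,-0.0038,0,0,0,0,0],
    [0.0011,-0.0038,0,0,0,0,0]
  ]
}}

```text
t: 20.3
eef_pos: [0.608, -0.0063, 0.0601]
tool_rot: [-0.0, 0.599, 0.801, 0.0]
contact_force: [-3.1, 6.4, 3.9]
gripper_width: 0.0
grasp_force: 3.8
```

{"method": "jog_arm", "body": {
  "deltas": [
    [0.0006,-0.0019,0,0,0,0,0],
    [0.0006,-0.0019,0,0,0,0,0],
    [0.0006,-0.0019,0,0,0,0,0],
    [0.0006,-0.0019,0,0,0,0,0],
    [0.0006,-0.0019,0,0,0,0,0]
  ]
}}

```text
t: 20.8
eef_pos: [0.6105, -0.015, 0.06]
tool_rot: [-0.001, 0.599, 0.801, 0.0]
contact_force: [-2.3, 5.9, 4.4]
gripper_width: 0.002
grasp_force: 3.1
```

{"method": "jog_arm", "body": {
  "deltas": [
    [0.0003,-0.001,0,0,0,0,0],
    [0.0003,-0.001,0,0,0,0,0],
    [0,0,0,0,0,0,0]
  ]
}}

```text
t: 21.1
eef_pos: [0.6109, -0.0165, 0.06]
tool_rot: [-0.002, 0.599, 0.801, 0.0]
contact_force: [-3.8, 6.2, 5.8]
gripper_width: 0.001
grasp_force: 3.9
```

{"method": "jog_arm", "body": {
  "deltas": [
    [0.0003,-0.001,0,0,0,0,0],
    [0.0003,-0.001,0,0,0,0,0],
    [0.0003,-0.001,0,0,0,0,0],
    [0,0,0,0,0,0,0]
  ]
}}

```text
t: 21.5
eef_pos: [0.6117, -0.0191, 0.06]
tool_rot: [-0.002, 0.599, 0.801, 0.0]
contact_force: [-4.4, 7.8, 6.5]
gripper_width: -0.001
grasp_force: 4.3
```

{"method": "jog_arm", "body": {
  "deltas": [
    [0.0003,-0.001,0,0,0,0,0],
    [0.0003,-0.001,0,0,0,0,0],
    [0,0,0,0,0,0,0]
  ]
}}

```text
t: 21.8
eef_pos: [0.6122, -0.0211, 0.06]
tool_rot: [-0.002, 0.599, 0.801, 0.0]
contact_force: [-5.5, 7.9, 7.7]
gripper_width: 0.001
grasp_force: 4.3
```

{"method": "jog_arm", "body": {
  "deltas": [
    [0.0003,-0.001,0,0,0,0,0],
    [0.0003,-0.001,0,0,0,0,0],
    [0,0,0,0,0,0,0]
  ]
}}

```text
t: 22.1
eef_pos: [0.6126, -0.0224, 0.06]
tool_rot: [-0.002, 0.598, 0.801, 0.001]
contact_force: [-5.2, 10.4, 8.3]
gripper_width: 0.0
grasp_force: 5.2
```

{"method": "jog_arm", "body": {
  "deltas": [
    [0.0003,-0.001,0,0,0,0,0],
    [0,0,0,0,0,0,0]
  ]
}}

```text
t: 22.3
eef_pos: [0.6126, -0.0224, 0.06]
tool_rot: [-0.003, 0.598, 0.801, 0.001]
contact_force: [-7.1, 11.9, 9.0]
gripper_width: 0.003
grasp_force: 6.4
```

{"method": "jog_arm", "body": {
  "deltas": [
    [0.0003,-0.001,0,0,0,0,0],
    [0,0,0,0,0,0,0]
  ]
}}

```text
t: 22.5
eef_pos: [0.6126, -0.0224, 0.06]
tool_rot: [-0.004, 0.598, 0.802, 0.001]
contact_force: [-8.4, 13.3, 11.4]
gripper_width: 0.002
grasp_force: 7.6
```

The keeper stopped at about 0.030 with the force rising. I'll back off, lift clear and check.

{"method": "jog_arm", "body": {
  "deltas": [
    [-0.002,0.006,0,0,0,0,0],
    [-0.004,0.014,0,0,0,0,0],
    [0,0,0.02,0,0,0,0],
    [0,0,0.04,0,0,0,0],
    [0,0,0.045,0,0,0,0],
    [-0.01,0.035,0.02,0,0,0,0],
    [-0.01,0.035,0,0,0,0,0],
    [0,0.03,0,0,0,0,0],
    [0,0,0,0,0,0,0]
  ]
}}

```text
t: 23.4
eef_pos: [0.588, 0.0988, 0.1848]
tool_rot: [-0.001, 0.596, 0.803, 0.001]
contact_force: [0.1, 0.0, 0.7]
gripper_width: -0.0
grasp_force: 0.0
```

Run:
```python
from h import *
o=bot.get_obs(); print(o['t'],o['eef_pos'],o['contact_force'])
t=cam('top'); c=np.array([.628,-.0755])
for y,z,r in ((.007,.098,13),(-.043,.086,14),(-.1,.074,16)):
    q=lid(t,[*(c+y*np.array([-.274,.962])),z],r); e=q[3][:2]-c; print(q[2],e@[.962,.274],e@[-.274,.962])
m=np.zeros((500,800,3),np.uint8); m[:500,:400]=cv2.resize(t['img'][130:230,310:410],None,fx=4,fy=4)[:400].repeat(1,0) if 0 else 0
m[:400,:400]=cv2.resize(t['img'][120:220,310:410],None,fx=4,fy=4)
m[:400,400:]=cv2.resize(cam('scene')['img'][170:320,220:370],(400,400)); save({'img':m[:400]},'end.png')
```

```text
23.4 [0.58798526 0.09880225 0.18475896] [0.14317346 0.00506112 0.69639506]
[333 159  15  15 191] 0.002164909535571234 0.0073922254549041505
[350 153  18  19 274] 0.002009909574011492 -0.042264501615823194
[370 150  20  20 328] -0.001817003322512594 -0.09882495765019324
```

View pics/end.png

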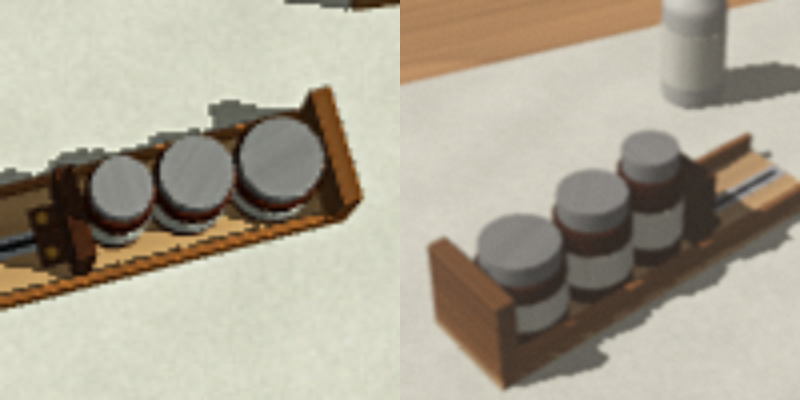

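The picture shows the three jars upright and packed in order from wall to keeper. Their axes are at y = -98.8, -42.3 and +7.4 mm against the wanted -100, -43 and +7, and the robot is clear.

```bash
python3 -c "
from station import bot
print(bot.hand_in())"
```

```text
the job is handed in; nothing more can be done
None
```

I handed the job in at about 23 s with the three jars upright and snug in the order broad, mid, thin, the keeper at about 0.030 m and the robot clear; the station reported no verdict.

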